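# Turn a concrete test tile over with a spatula

## Robot

A 6-joint arm with a two-finger parallel gripper is mounted at the origin on the work surface. World frame = base frame: x ahead of the robot, y to its left, z up, the work surface at z = 0. Lengths are in m, angles in rad, forces in N, time in s.
With the tool pointing down it reaches from about 0.375 to 0.9 m from the base axis. Payload 3.1 kg.
Tool frame: the origin (TCP) lies midway between the tips of the shut fingers; the grasp point (between the pads) lies manip.hold_point_z behind it (manip.hold_point_z is the distance from the TCP to the grasp point, in m); z points along the fingers, y is the direction in which the jaws open and shut (so a half turn about z gives the same grasp; the last joint's range is limited). The gripper opens to 85 mm and grips with 20 to 120 N. Pads are 22 mm wide; open, the fingers measure 114 mm over their backs; the gripper's body (76 mm by 85 mm) begins 54 mm behind the grasp point. The pads swing forward as they close: fully open they stand 13 mm farther back than shut.
Start: joints at [-1.51, 0.527, 1.433, -0, 1.181, -0.178], TCP at [0.148, -0.607, 0.231] pointing down, gripper open.
Joint ranges: [-3.08, 3.08], [-0.75, 2.2], [0.22, 2.44], [-1.43, 4.57], [0, 2.65], [-2.85, 2.85]. Speed limits (rad/s): [2.79, 2.79, 3.14, 3.14, 3.14, 3.14].

## Interface

Orientations are given as a unit quaternion [x, y, z, w].
In Python, from station import manip, snapshot, workorder, models gives the robot as it stands.
- The arm moves only by the tool jog_arm, never from a script. Its argument "commands" is a list of rows, each a list of 5 numbers: the opening in per cent of the stroke, from 0 (shut) to 100 (fully open), then the shift along the world's x, y, z in cm, then the turn about the world's z in rad. A call has 1 to 8 rows; each row shifts and turns the pose as measured when the row begins; what a row does not reach is not made up. A row lasts 1/12 s, in which the tool goes at most 41.7 mm and 7.16 degrees, less where a joint would pass 70% of its speed; a pose out of reach is approached as far as the arm can. A call with a gripper value outside its range is refused whole. The fingers move at their own pace and stop on an object; "squeeze" is the grip in N (left out, the last holds). Time passes only in rows, so rows that do not move let the fingers close. It gives the time, the measured TCP pose, the force and the opening at its end, in the units of the state.
- manip.sense(): the state, without advancing time (a new reading comes with each control period).
- snapshot(name): name is "scene" or "side" or "wrist"; returns a dict with "image" (480x640x3 uint8, red, green, blue), "intrinsics" (3x3 intrinsics, pixels), "extrinsics" (4x4, takes a point from camera to world coordinates); the wrist camera has in their place "hand_eye" (4x4, takes a point from camera to tool coordinates, whose origin is the TCP and whose axes are the flange's). Camera axes: x right, y down, z forward; pixel columns grow to the right and rows downward; lengths in m; the calibration is good to about 2 mm. The wrist camera is an equidistant fisheye: a pixel r from the principal point sees the ray r / f radians off the axis. A picture is of the moment at which its call begins: read the wrist's pose just before it. There is no depth.
- workorder.sign_off(): hands the job in, once; it reports no verdict.
Trained networks look in a picture, given as the dict that the camera call returned (one of the last four; its "shot" number tells which), for a name from the list of things; names that differ only in an ending like _2 or _b are one class to them, and where a whole thing is asked for, a point or a joint stands for the part that bears it (a point fixed in the world has none). Each returns a list of dicts, best first, with "score" (0 to 1); they miss things now and then, are a little off and sometimes report something else, mostly with a low value. They report only what shows in the picture. A call takes as long as a camera call. They do not tell look-alikes from the thing itself.
- models.find_in(picture, name): "centre" ([x, y, z] in m, in world coordinates, good to about 4 mm: the middle of the surface that is visible of it).
- models.pinpoint(picture, name): "centre" ([x, y, z] in m, in world coordinates, good to about 4 mm: a listed point, or the origin of a listed thing).
The state is a dict: "t": time; "q": joint angles; "qd": joint speeds; "tau": joint torques, N m; "tcp_pos": TCP position; "tool_rot": TCP orientation; "force": force on the tool from outside, world axes, zero at the start; "ft_torque": the same for the moment, N m; "finger_gap": opening from 0.0 (shut) to 1.0 (fully open).
Only numpy, scipy, OpenCV 4.12 (cv2) and the standard library are available. Lean on these libraries where they do the work, as an engineer would, in place of code of your own. Each camera call takes 0.05 s, during which the arm holds its last target. There are 200 camera calls.

## Task

Using the spatula, lift the square concrete tile off the drying rack and turn it upside down onto the thick black rubber mat with a turn of the wrist, low down so that it is neither thrown nor dropped, and without touching the tile with the gripper. Leave the round slice where it lies, and at the end set the spatula down on the bench with its blade flat, clear of the tile.

Things in the scene. Friction and masses are not known exactly. Their poses are not given: they have to be found in the camera images.
- spatula: Cranked steel spatula, 160 g, standing on its blade. Origin: on the blade's underside; x to the tip, z up. Blade 3 mm thick, 44 wide (y), x -65 to +60; the tile sits best at x 0. An 8 mm neck rises behind x -54. Wooden handle, level, 18 wide, 24 tall, x -95 to -205, centre line 65 above the underside: grip it at x -125 from above, across y, with 40 N or more.
- tile: Square concrete tile, 90 x 90 x 10 mm, 150 g. Origin: its centre; z up out of its speckled face at the start, x away from the robot (within 10 degrees), along a side. It lies on one bay of a fixed grey rack square with it: two rails along x under its y edges, 110 long, 8 thick, 40 high, 66 apart inside, open at both ends, so the blade fits in below the tile from the robot's side.
- disc: Bystander: a round concrete slice, 90 mm across, 10 mm thick, on the rack's other bay, 120 mm beside the tile's along y. Origin: its centre. Both bays are alike: below the slices there is only bare bench, crossed by two flat straps 4 mm high.
- mat: Thick black rubber mat fixed on the bench, 200 mm long (x), 130 wide (y), 12 thick, square-edged. Origin: centre of its underside; x away from the robot (within 10 degrees), z up. It lies left or right of the rack, with at least 95 mm of bare bench between it and the rack; its 12 mm high long side there makes a stop for the lower edge of the tile when it is tipped over onto the mat.
Mind the look-alikes: they are no part of the job. What is shaped like the tile but orange or yellow is not meant. Of the things shaped like the mat, the black one is meant.

How it is judged:
On the way:
1. the tile is lifted clear of the rack on the spatula (height (world z) of tile above 0.06 m and contact force between spatula and tile above 0.3 N), for 0.2 s.
At the end, for the whole second after the job is handed in: The tile lies upside down (within 10 degrees) and still on the mat, its centre within 90 mm of the mat's centre along the mat and 60 mm across it; the spatula stands still on the bench with its blade flat (within 10 degrees), not touching the tile (angle between tile's own z axis and vertical above 2.96 rad and x of tile in the frame of mat between -0.09 and 0.09 m and y of tile in the frame of mat between -0.06 and 0.06 m and height (world z) of tile below 0.026 m and linear speed of each of tile, spatula below 0.02 m/s and contact force between spatula and tile below 0.05 N and height (world z) of spatula below 0.015 m and angle between spatula's own z axis and vertical below 0.17 rad).
It fails at once if the gripper or the arm touches the tile (contact force between any of the fingers, the arm and tile above 0.5 N).
It fails at once if the tile is thrown or dropped (faster than 1.3 m/s) (linear speed of tile above 1.3 m/s).
It fails at once if the round slice is moved by more than 20 mm (distance of disc from where it was at the start of the episode above 0.02 m).
It also fails if it takes over 64 s, if anything falls off the work surface, if the arm or the gripper's body presses on something with over 40 N, if the wrist force passes 120 N, or if a joint passes its speed limit or range.

## Working session

There is one attempt and no reset: what is moved stays moved. The work goes in short steps, Python scripts to look and compute and a tool call to move; the robot and the scene stay as the last step left them, time stands still between calls to the robot, and variables do not carry over. Pictures are saved under pics/ and viewed, about 8 in all and at most 12, crops included, and the job is handed in when it is done.

Besides the shell and the picture viewer there is one more tool, called after "Emit:" by a JSON object that holds its "op" and its "data". jog_arm: Moves the arm, as the interface text tells. Its arguments: {"type":"object","properties":{"commands":{"type":"array","items":{"type":"array","items":{"type":"number"}}},"squeeze":{"type":"number"}},"required":["commands"]}

```bash
mkdir -p pics; ls
cat > h.py <<'E'
import numpy as np, cv2
from station import manip, snapshot, workorder, models
def save(p,n): cv2.imwrite(f'pics/{n}.png', p['image'][:,:,::-1])
def proj(p,X):
    E=np.linalg.inv(p['extrinsics']); c=E[:3,:3]@np.array(X)+E[:3,3]; u=np.array(p['intrinsics'])@c; return u[:2]/u[2]
def back(p,uv,z):
    E=np.array(p['extrinsics']); d=E[:3,:3]@np.linalg.inv(np.array(p['intrinsics']))@np.array([uv[0],uv[1],1.]); o=E[:3,3]; return o+d*(z-o[2])/d[2]
E
python3 - <<'E'
from h import *
np.set_printoptions(precision=3,suppress=True)
s=manip.sense(); print(s['tcp_pos'],s['tool_rot'],s['finger_gap'],manip.hold_point_z)
for c in('scene','side'):
    p=snapshot(c); save(p,c+'0'); print(c,p['extrinsics'],p['intrinsics'][0])
    for n in('spatula','tile','disc','mat'):
        print(n,[(r['score'],np.round(r['centre'],3)) for r in models.pinpoint(p,n)[:4]])
E
```

```text
pics
[ 0.148 -0.606  0.23 ] [ 0.993  0.12   0.    -0.001] 0.9975286312656495 0.0187
scene [[ 0.123  0.779 -0.615  1.205]
 [ 0.992 -0.101  0.071 -0.098]
 [-0.006 -0.62  -0.785  0.948]
 [ 0.     0.     0.     1.   ]] [491.47    0.    310.602]
spatula [(0.76, array([ 0.601, -0.32 ,  0.001]))]
tile [(0.97, array([ 0.605, -0.058,  0.047])), (0.77, array([ 0.788, -0.033,  0.001])), (0.68, array([0.386, 0.111, 0.006]))]
disc [(0.78, array([0.591, 0.062, 0.046]))]
mat [(0.68, array([ 0.594,  0.318, -0.   ])), (0.68, array([ 0.235,  0.259, -0.001]))]
side [[-0.897 -0.248  0.366  0.187]
 [-0.441  0.547 -0.711  0.622]
 [-0.024 -0.8   -0.6    0.59 ]
 [ 0.     0.     0.     1.   ]] [498.114   0.    320.507]
spatula [(0.6, array([ 0.603, -0.318, -0.002]))]
tile [(0.83, array([ 0.608, -0.058,  0.049])), (0.8, array([0.39 , 0.114, 0.007])), (0.62, array([ 0.789, -0.034,  0.006]))]
disc [(0.57, array([0.593, 0.063, 0.046]))]
mat [(0.96, array([0.232, 0.259, 0.003])), (0.82, array([ 0.594,  0.319, -0.001]))]
```

View pics/scene0.png

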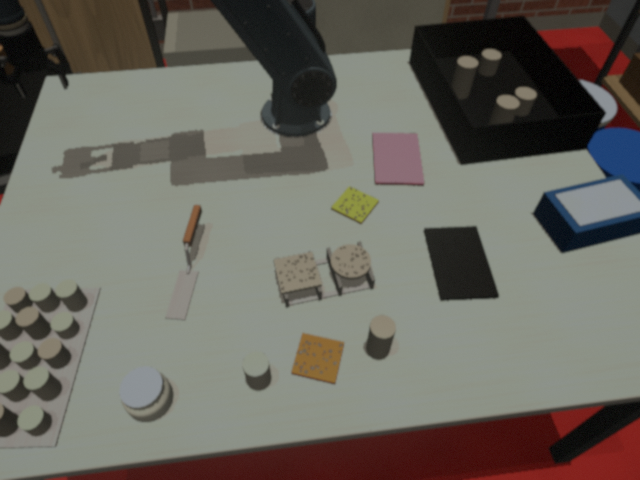

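View pics/side0.png

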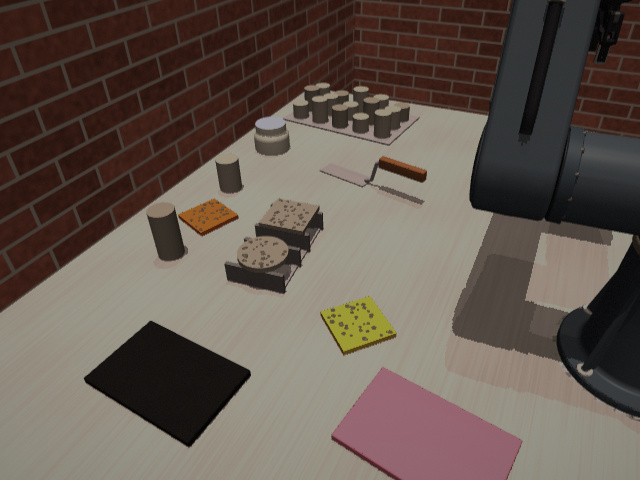

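Run:
```python
from h import *
np.set_printoptions(precision=4,suppress=True)
for c in('scene','side'):
    p=snapshot(c); im=p['image']; hsv=cv2.cvtColor(im,cv2.COLOR_RGB2HSV)
    # handle: orange-brown, near projected handle
    hc=proj(p,[.45,-.30,.065]); m=cv2.inRange(hsv,(3,110,60),(18,255,255)); 
    n,l,st,ce=cv2.connectedComponentsWithStats(m)
    k=min(range(1,n),key=lambda i:np.hypot(*(ce[i]-hc)) if st[i,4]>80 else 1e9)
    pts=np.argwhere(l==k)[:,::-1].astype(float)
    W=np.array([back(p,q,.071)[:2] for q in pts]); mu=W.mean(0); w,v=np.linalg.eigh(np.cov(W.T)); d=v[:,1]*np.sign(v[0,1]); t=(W-mu)@d
    print(c,'handle n',len(pts),'mid',mu,'yaw',np.arctan2(d[1],d[0]),'ends',mu+d*t.min(),mu+d*t.max())
    # mat
    mc=proj(p,[.594,.318,.012]); m=(im.max(2)<45).astype(np.uint8); m=cv2.morphologyEx(m,cv2.MORPH_OPEN,np.ones((3,3)))
    n,l,st,ce=cv2.connectedComponentsWithStats(m); k=l[int(mc[1]),int(mc[0])]
    cs,_=cv2.findContours((l==k).astype(np.uint8),0,2); C=np.array([back(p,q[0],.012)[:2] for q in cs[0]],np.float32)
    print('mat',st[k,4],cv2.minAreaRect(C))
    # tile top
    tc=proj(p,[.606,-.058,.05]); x,y=map(int,tc); cr=im[y-45:y+45,x-45:x+45]; cv2.imwrite(f'pics/crop_{c}.png',cv2.resize(cr[:,:,::-1],(400,400),interpolation=2)); print(x,y)
    for a in((.045,.045),(.045,-.045),(-.045,.045),(-.045,-.045)):
        co,s=np.cos(.12),np.sin(.12); print(proj(p,[.606+co*a[0]-s*a[1],-.058+s*a[0]+co*a[1],.05])-[x-45,y-45],end=' ')
a=[cv2.imread(f'pics/crop_{c}.png') for c in('scene','side')]; cv2.imwrite('pics/crops.png',np.hstack(a))
```

```text
scene handle n 243 mid [ 0.4586 -0.2873] yaw -0.2116170600315058 ends [ 0.4051 -0.2757] [ 0.5082 -0.2979]
mat 3771 ((0.6012707948684692, 0.3163776993751526), (0.12556959688663483, 0.19516293704509735), 85.93135070800781)
297 271
[70.7362 57.7327] [29.7385 66.5656] [60.5371 24.8964] [21.4439 32.9035] side handle n 223 mid [ 0.4553 -0.2919] yaw -0.22299799209633334 ends [ 0.4033 -0.2801] [ 0.5101 -0.3043]
mat 10941 ((0.5920367240905762, 0.3238404393196106), (0.1314920037984848, 0.2037152796983719), 85.65689849853516)
288 213
[13.8966 54.1204] [32.8743 29.5883] [58.3595 62.5783] [74.7671 36.8402]
```

View pics/crops.png

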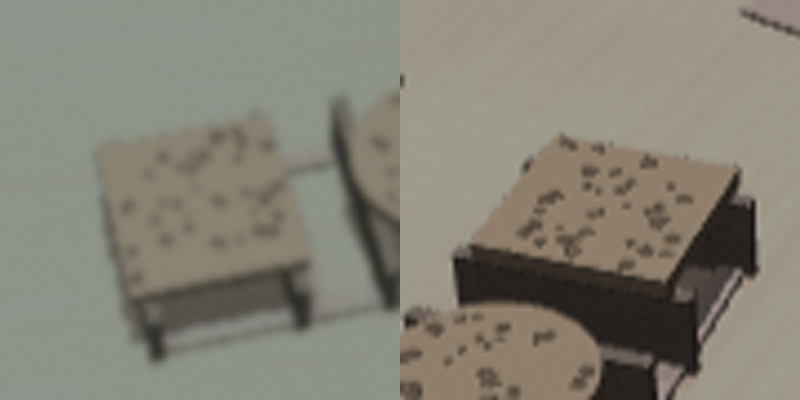

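Emit:
{"op": "jog_arm", "data": {"commands": [[60,2.8,2.6,0,-0.06],[60,2.8,2.6,0,-0.06],[60,2.8,2.6,0,-0.06],[60,2.8,2.6,0,-0.06],[60,2.8,2.6,0,-0.06],[60,2.8,2.6,0,-0.06],[60,2.8,2.6,0,-0.06],[60,2.8,2.6,0,-0.06]], "squeeze": 100}}

```text
t: 1.27
tcp_pos: [0.3729, -0.3991, 0.2322]
tool_rot: [0.99, -0.139, -0.001, 0.005]
force: [0.7, -0.3, 0.2]
finger_gap: 0.6
```

Emit:
{"op": "jog_arm", "data": {"commands": [[60,2.7,2.6,0,0],[60,2.7,2.6,0,0],[60,2.6,2.6,0,0],[60,2,2,0,0],[60,0,0,0,0]]}}

```text
t: 1.68
tcp_pos: [0.4818, -0.2906, 0.2336]
tool_rot: [0.991, -0.137, 0.001, 0.005]
force: [0.5, 0.7, 0.4]
finger_gap: 0.601
```

Run:
```python
from h import *
np.set_printoptions(precision=4,suppress=True)
s=manip.sense(); print(s['t'],s['tcp_pos'],s['tool_rot'],s['q'],2*np.arctan2(s['tool_rot'][1],s['tool_rot'][0]),s['force'])
for c in ('scene','side','wrist'):
    p=snapshot(c); save(p,c+'1')
    print(c,[(r['score'],np.round(r['centre'],4)) for r in models.pinpoint(p,'spatula')[:2]])
print(p['hand_eye'],p['intrinsics'])
```

```text
1.6833 [ 0.4818 -0.2906  0.2336] [ 0.9905 -0.1372  0.001   0.0046] [-0.7378  0.4386  1.5926 -0.0073  1.1035  1.1115] -0.275187535173514 [0.5416 0.6718 0.3761]
scene [(0.63, array([ 0.6014, -0.3211,  0.0014]))]
side [(0.67, array([ 0.6042, -0.3185, -0.0019]))]
wrist [(0.66, array([ 0.6085, -0.318 , -0.0019]))]
[[ 0.0002 -0.963  -0.2697  0.0681]
 [ 1.      0.0003 -0.0003  0.001 ]
 [ 0.0004 -0.2697  0.963  -0.1424]
 [ 0.      0.      0.      1.    ]] [[371.6483   0.     321.2473]
 [  0.     371.6483 236.6363]
 [  0.       0.       1.    ]]
```

View pics/wrist1.png

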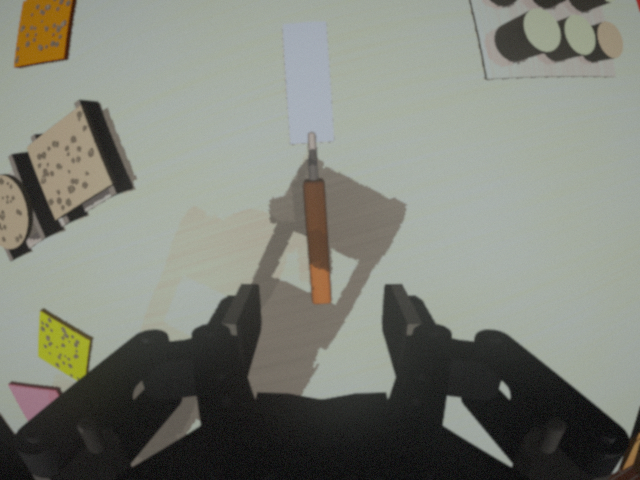

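```bash
cat >> h.py <<'E'
from scipy.spatial.transform import Rotation as R
def wback(s,p,uv,z):
    K=np.array(p['intrinsics']);d=(np.array(uv)-K[:2,2])/K[0,0];r=np.hypot(*d)+1e-12
    v=np.array([*(d/r*np.sin(r)),np.cos(r)]);H=np.array(p['hand_eye']);Q=R.from_quat(s['tool_rot']).as_matrix()
    o=Q@H[:3,3]+s['tcp_pos'];v=Q@H[:3,:3]@v;return o+v*(z-o[2])/v[2]
E
python3 - <<'E'
from h import *
np.set_printoptions(precision=4,suppress=True)
s=manip.sense(); p=snapshot('wrist')
f=wback(s,p,(313.5,181),.077);b=wback(s,p,(321,303),.077)
d=(f-b);print(f,b,np.hypot(*d[:2]),np.arctan2(d[1],d[0]))
u=d/np.hypot(*d[:2]); print('grip',f-u*.030)
bl=[wback(s,p,q,.003) for q in ((304,21),(311,141))]; print(bl)
print([wback(s,p,q,.05) for q in ((28,142),(81,104),(112,180),(58,221))])
E
```

```text
[ 0.5088 -0.301   0.077 ] [ 0.4035 -0.2768  0.077 ] 0.10800309525753007 -0.2263486566633857
grip [ 0.4795 -0.2943  0.077 ]
[array([ 0.661 , -0.3346,  0.003 ]), array([ 0.5397, -0.3067,  0.003 ])]
[array([ 0.6467, -0.0167,  0.05  ]), array([ 0.6531, -0.1016,  0.05  ]), array([ 0.5675, -0.1122,  0.05  ]), array([ 0.5514, -0.0252,  0.05  ])]
```

Emit:
{"op": "jog_arm", "data": {"commands": [[60,-0.2,-0.25,-2,0.05],[60,0,0,-4,0],[60,0,0,-4,0],[60,0,0,-4,0],[60,0,0,-3,0],[60,0,0,-1,0],[60,0,0,0,0]]}}

```text
t: 2.62
tcp_pos: [0.4722, -0.309, 0.0524]
tool_rot: [0.992, -0.122, 0.005, 0.01]
force: [-0.2, -0.1, 0.5]
finger_gap: 0.601
```

Emit:
{"op": "jog_arm", "data": {"commands": [[60,0.7,1.6,0,0],[60,0,0,0,0]]}}

```text
t: 2.78
tcp_pos: [0.4786, -0.2953, 0.053]
tool_rot: [0.992, -0.124, 0.005, 0.01]
force: [-0.4, 1.0, 0.8]
finger_gap: 0.597
```

Emit:
{"op": "jog_arm", "data": {"commands": [[60,0.1,0.25,-0.7,0.025],[60,0,0,0,0]]}}

```text
t: 2.95
tcp_pos: [0.481, -0.2953, 0.0489]
tool_rot: [0.994, -0.111, 0.008, 0.012]
force: [-1.1, 0.5, 1.6]
finger_gap: 0.602
```

Emit:
{"op": "jog_arm", "data": {"commands": [[0,0,0,0,0],[0,0,0,0,0],[0,0,0,0,0],[0,0,0,0,0],[0,0,0,0,0],[0,0,0,0,0]], "squeeze": 100}}

```text
t: 3.45
tcp_pos: [0.482, -0.2982, 0.0523]
tool_rot: [0.994, -0.111, 0.01, 0.014]
force: [-1.7, -0.5, 0.7]
finger_gap: -0.001
```

Run:
```python
from h import *
np.set_printoptions(precision=4,suppress=True)
s=manip.sense(); print(s['tcp_pos'],s['tool_rot'],s['q'],s['finger_gap'])
a=[]
for c in ('scene','side','wrist'):
    p=snapshot(c)
    print(c,[(r['score'],np.round(r['centre'],4)) for r in models.pinpoint(p,'spatula')[:2]])
    im=p['image'][:,:,::-1]
    if c!='wrist':
        u,v=map(int,proj(p,[.5,-.3,.05])); print(u,v); im=cv2.resize(im[v-90:v+90,u-90:u+90],(400,400),interpolation=2)
    else: im=cv2.resize(im,(533,400))[:400,66:466]
    a.append(im)
cv2.imwrite('pics/miss.png',cv2.resize(np.hstack(a),(800,267)) if 0 else np.vstack([np.hstack(a[:2])]));cv2.imwrite('pics/miss_w.png',a[2])
```

```text
[ 0.482  -0.2982  0.0523] [ 0.9937 -0.1109  0.0103  0.0144] [-0.7452  0.7056  1.7356 -0.0178  0.667   1.0616] -0.0005258804857077884
scene [(0.67, array([ 0.6298, -0.3272,  0.0212]))]
187 243
side [(0.56, array([ 0.6295, -0.3299,  0.0187]))]
383 167
wrist []
```

View pics/miss.png

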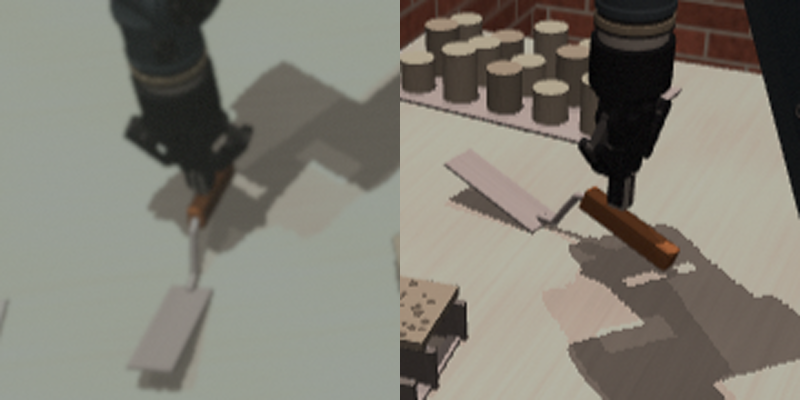

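Emit:
{"op": "jog_arm", "data": {"commands": [[0,0,0,1,0],[0,0,0,1,0],[0,0,0,1,0],[0,0,0,1,0],[0,0,0,2,0],[60,0,0,2,0],[60,0,0,2,0],[60,0,0,0,0]]}}

```text
t: 4.42
tcp_pos: [0.4834, -0.2986, 0.1619]
tool_rot: [0.994, -0.111, 0.012, 0.016]
force: [-0.3, -0.4, 0.8]
finger_gap: 0.419
```

Run:
```python
from h import *
np.set_printoptions(precision=4,suppress=True)
s=manip.sense(); print(s['tcp_pos'],s['tool_rot'],s['q'],s['finger_gap'])
for c in ('scene','side','wrist'):
    p=snapshot(c); 
    print(c,[(r['score'],np.round(r['centre'],4)) for r in models.pinpoint(p,'spatula')[:2]])
save(p,'w2')
```

```text
[ 0.4834 -0.2986  0.1619] [ 0.9936 -0.1108  0.0124  0.0156] [-0.7445  0.5301  1.6712 -0.0133  0.9019  1.0564] 0.41871658886776353
scene [(0.89, array([ 0.6322, -0.3325, -0.0009])), (0.29, array([ 0.6047, -0.0598,  0.0467]))]
side [(0.8, array([ 0.6319, -0.3307, -0.0038]))]
wrist [(0.86, array([ 0.6351, -0.3283, -0.0023]))]
```

View pics/w2.png

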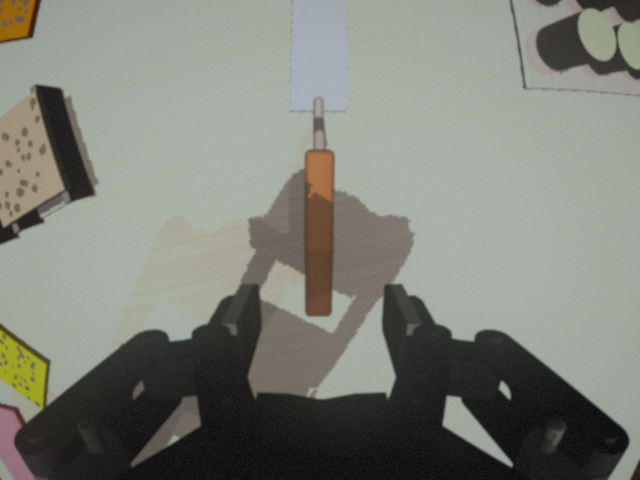

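```bash
cat >> h.py <<'E'
def st():
    s=manip.sense();M=R.from_quat(s['tool_rot']).as_matrix();y=np.arctan2(M[1,0],M[0,0]);u=np.array([np.cos(y),np.sin(y)]);n=np.array([-u[1],u[0]])
    print('t',round(s['t'],2),'tcp',np.round(s['tcp_pos'],4),'yaw',round(y,3),'toolz tilt fwd',round(M[:2,2]@u,3),'left',round(M[:2,2]@n,3),'gap',round(s['finger_gap'],3),'F',np.round(s['force'],1),'q',np.round(s['q'],2));return s
E
python3 - <<'E'
from h import *
np.set_printoptions(precision=4,suppress=True)
s=st();p=snapshot('wrist')
f=wback(s,p,(319,151),.077);b=wback(s,p,(318.5,316),.077)
d=(f-b);print(f,b,np.hypot(*d[:2]),np.arctan2(d[1],d[0]))
u=d/np.hypot(*d[:2]); print('grip',f-u*.030,'origin',f+u*.095)
E
```

```text
t 4.72 tcp [ 0.4804 -0.2962  0.1559] yaw -0.222 toolz tilt fwd 0.018 left -0.022 gap 0.601 F [-0.3  0.1 -0. ] q [-0.74  0.54  1.68 -0.01  0.9   1.06]
[ 0.5386 -0.3107  0.077 ] [ 0.4342 -0.2866  0.077 ] 0.1071722529392948 -0.22693159335929924
grip [ 0.5094 -0.3039  0.077 ] origin [ 0.6312 -0.332   0.077 ]
```

Emit:
{"op": "jog_arm", "data": {"commands": [[70,2.9,-0.8,0,0],[70,0,0,0,0],[70,0,0,-2,0],[70,0,0,-2,0],[70,0,0,0,0],[70,0,0,0,0]]}}

```text
t: 5.27
tcp_pos: [0.5087, -0.3031, 0.1098]
tool_rot: [0.994, -0.111, 0.004, 0.01]
force: [-0.0, 0.1, 1.0]
finger_gap: 0.699
```

Emit:
{"op": "jog_arm", "data": {"commands": [[70,0,0,-1.5,0],[70,0,0,-1,0],[70,0,0,0,0],[70,0,0,0,0]]}}

```text
t: 5.6
tcp_pos: [0.5087, -0.3034, 0.0849]
tool_rot: [0.994, -0.111, 0.004, 0.01]
force: [0.2, 0.3, 0.5]
finger_gap: 0.699
```

Emit:
{"op": "jog_arm", "data": {"commands": [[70,0,0,-1.5,0],[70,0,0,-1.5,0],[70,0,0,-0.9,0],[70,0,0,0,0],[70,0,0,0,0]]}}

```text
t: 6.02
tcp_pos: [0.5111, -0.3055, 0.0492]
tool_rot: [0.994, -0.111, 0.007, 0.012]
force: [0.8, 0.6, -0.0]
finger_gap: 0.703
```

Emit:
{"op": "jog_arm", "data": {"commands": [[70,-0.1,0.1,-0.4,0],[70,0,0,0,0],[0,0,0,0,0],[0,0,0,0,0],[0,0,0,0,0],[0,0,0,0,0],[0,0,0,0,0],[0,0,0,0,0]], "squeeze": 100}}

```text
t: 6.68
tcp_pos: [0.5117, -0.3054, 0.0486]
tool_rot: [0.994, -0.111, 0.01, 0.013]
force: [0.8, -0.1, -1.0]
finger_gap: 0.193
```

```bash
python3 -c "
from h import *
st()"
```

```text
t 6.68 tcp [ 0.5117 -0.3054  0.0486] yaw -0.222 toolz tilt fwd 0.022 left -0.024 gap 0.193 F [ 0.8 -0.1 -1. ] q [-0.72  0.74  1.66 -0.02  0.72  1.09]
```

Emit:
{"op": "jog_arm", "data": {"commands": [[0,0,0,2,0],[0,0,0,2,0],[0,0,0,3,0],[0,0,0,2,0],[0,-1,0,1,0.02],[0,-2,1,0,0.05],[0,-2,2,0,0.06],[0,-2,3,0,0.06]]}}

```text
t: 7.35
tcp_pos: [0.4422, -0.2498, 0.1505]
tool_rot: [1.0, -0.013, 0.011, 0.016]
force: [0.5, 0.7, -2.6]
finger_gap: 0.193
```

Emit:
{"op": "jog_arm", "data": {"commands": [[0,-2,3,0,0.06],[0,-2,3,0,0.04],[0,-1,3,0,0.03],[0,-1,3,0,0],[0,0,2,0,0],[0,0,1,0,0],[0,0,0,0,0],[0,0,0,0,0]]}}

```text
t: 8.02
tcp_pos: [0.3664, -0.0862, 0.1497]
tool_rot: [0.998, 0.057, 0.005, 0.011]
force: [-0.2, -0.5, -1.7]
finger_gap: 0.194
```

```bash
cat >> h.py <<'E'
def spat():
    for c in ('scene','side'):
        p=snapshot(c)
        for n in('spatula','tile'): print(c,n,[(r['score'],np.round(r['centre'],3)) for r in models.pinpoint(p,n)[:2]])
E
python3 -c "
from h import *
st();spat();st()"
```

```text
t 8.02 tcp [ 0.3664 -0.0862  0.1497] yaw 0.114 toolz tilt fwd 0.008 left -0.022 gap 0.194 F [-0.2 -0.5 -1.7] q [-0.52  0.36  2.13 -0.02  0.64  0.95]
scene spatula [(0.57, array([ 0.489, -0.069,  0.102]))]
scene tile [(0.91, array([ 0.788, -0.036,  0.002])), (0.67, array([ 0.604, -0.06 ,  0.046]))]
side spatula [(0.81, array([ 0.489, -0.072,  0.097]))]
side tile [(0.88, array([ 0.788, -0.035,  0.006])), (0.81, array([ 0.603, -0.059,  0.049]))]
t 8.32 tcp [ 0.3672 -0.0875  0.1496] yaw 0.111 toolz tilt fwd 0.009 left -0.022 gap 0.191 F [-0.8 -0.7 -2.1] q [-0.52  0.36  2.12 -0.02  0.64  0.95]
```

Emit:
{"op": "jog_arm", "data": {"commands": [[0,0,0,-2,0.01],[0,0,0,-2,0],[0,0,0,-2,0],[0,0,0,-1,0],[0,0,0,0,0],[0,0,0,0,0]]}}

```text
t: 8.82
tcp_pos: [0.3719, -0.0932, 0.0776]
tool_rot: [0.998, 0.058, 0.009, 0.013]
force: [-0.0, 0.5, -1.3]
finger_gap: 0.195
```

```bash
python3 -c "
from h import *
st();spat();st()"
```

```text
t 8.82 tcp [ 0.3719 -0.0932  0.0776] yaw 0.116 toolz tilt fwd 0.017 left -0.028 gap 0.195 F [-0.   0.5 -1.3] q [-0.53  0.54  2.18 -0.03  0.39  0.95]
scene spatula [(0.61, array([ 0.495, -0.081,  0.03 ]))]
scene tile [(0.75, array([ 0.602, -0.061,  0.044])), (0.58, array([ 0.786, -0.033,  0.004]))]
side spatula [(0.87, array([ 0.496, -0.077,  0.026]))]
side tile [(0.79, array([ 0.602, -0.062,  0.046])), (0.68, array([ 0.79 , -0.035,  0.004]))]
t 9.12 tcp [ 0.3722 -0.093   0.0787] yaw 0.117 toolz tilt fwd 0.019 left -0.03 gap 0.192 F [ 0.5  0.2 -1.4] q [-0.53  0.54  2.18 -0.03  0.39  0.96]
```

Emit:
{"op": "jog_arm", "data": {"commands": [[0,0,0.55,-1,0],[0,0,0,0,0],[0,0,0,0,0],[0,0,0,0,0]]}}

```text
t: 9.45
tcp_pos: [0.3736, -0.0881, 0.0707]
tool_rot: [0.998, 0.058, 0.013, 0.016]
force: [0.3, -0.7, -1.5]
finger_gap: 0.193
```

Run:
```python
from h import *
s=st()
p=snapshot('wrist');save(p,'w3'); print(models.pinpoint(p,'spatula')[:1],models.pinpoint(p,'tile')[:2])
p=snapshot('side'); u,v=map(int,proj(p,[.56,-.06,.03])); a=cv2.resize(p['image'][v-75:v+75,u-75:u+75,::-1],(400,400),interpolation=2)
w=cv2.resize(cv2.imread('pics/w3.png')[:300,120:520],(400,300)); w=np.vstack([w,np.zeros((100,400,3),np.uint8)])
cv2.imwrite('pics/c3.png',np.hstack([w,a]))
```

```text
t 9.45 tcp [ 0.3736 -0.0881  0.0707] yaw 0.117 toolz tilt fwd 0.024 left -0.033 gap 0.193 F [ 0.3 -0.7 -1.5] q [-0.51  0.56  2.19 -0.04  0.36  0.97]
[{'centre': [0.5012, -0.0706, 0.0209], 'score': 0.72}] [{'centre': [0.3869, 0.11, 0.0072], 'score': 0.72}]
```

View pics/c3.png

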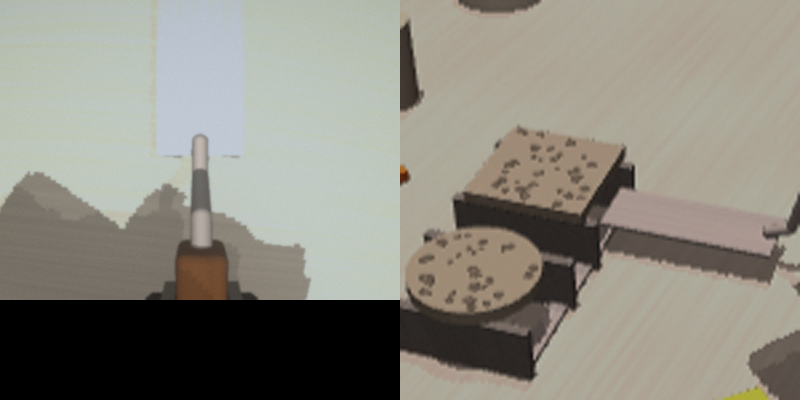

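Emit:
{"op": "jog_arm", "data": {"commands": [[0,2,0.24,0,0],[0,2,0.24,0,0],[0,0,0,0,0],[0,0,0,0,0]]}}

```text
t: 9.98
tcp_pos: [0.4136, -0.083, 0.0711]
tool_rot: [0.998, 0.057, 0.012, 0.015]
force: [-0.7, 0.1, -0.5]
finger_gap: 0.191
```

Emit:
{"op": "jog_arm", "data": {"commands": [[0,2,0.24,0,0],[0,2,0.24,0,0],[0,2,0.24,0,0],[0,0.9,0.1,0,0],[0,0,0,0,0],[0,0,0,0,0]]}}

```text
t: 10.48
tcp_pos: [0.4765, -0.0729, 0.0702]
tool_rot: [0.998, 0.057, 0.006, 0.013]
force: [-0.3, -0.4, -1.6]
finger_gap: 0.192
```

```bash
python3 -c "
from h import *
st();spat();st()"
```

```text
t 10.48 tcp [ 0.4765 -0.0729  0.0702] yaw 0.114 toolz tilt fwd 0.01 left -0.026 gap 0.192 F [-0.3 -0.4 -1.6] q [-0.37  0.61  1.93 -0.03  0.58  1.11]
scene spatula []
scene tile [(0.82, array([0.385, 0.11 , 0.005])), (0.7, array([ 0.786, -0.033,  0.002]))]
side spatula [(0.18, array([ 0.603, -0.059,  0.047]))]
side tile [(0.77, array([ 0.6  , -0.059,  0.046])), (0.76, array([0.392, 0.111, 0.007]))]
t 10.78 tcp [ 0.4767 -0.0731  0.0704] yaw 0.113 toolz tilt fwd 0.011 left -0.026 gap 0.189 F [ 1.1  0.1 -2.8] q [-0.37  0.61  1.93 -0.03  0.58  1.11]
```

Emit:
{"op": "jog_arm", "data": {"commands": [[0,0.3,0,0.7,0],[0,0,0,0.7,0],[0,0,0,0.7,0],[0,0,0,1,0],[0,0,0,1.2,0],[0,0,0,1.5,0],[0,0,0,0.5,0],[0,0,0,0,0]]}}

```text
t: 11.45
tcp_pos: [0.4756, -0.0722, 0.1385]
tool_rot: [0.998, 0.057, 0.003, 0.011]
force: [-0.6, 0.0, -3.2]
finger_gap: 0.19
```

Run:
```python
from h import *
s=st();spat()
p=snapshot('side'); u,v=map(int,proj(p,[.56,-.06,.09])); a=cv2.resize(p['image'][v-90:v+90,u-90:u+90,::-1],(400,400),interpolation=2)
p=snapshot('scene'); u,v=map(int,proj(p,[.56,-.06,.09])); w=cv2.resize(p['image'][v-90:v+90,u-90:u+90,::-1],(400,400),interpolation=2)
cv2.imwrite('pics/c4.png',np.hstack([w,a]))
```

```text
t 11.45 tcp [ 0.4756 -0.0722  0.1385] yaw 0.113 toolz tilt fwd 0.004 left -0.023 gap 0.19 F [-0.6  0.  -3.2] q [-0.37  0.48  1.88 -0.03  0.76  1.11]
scene spatula []
scene tile [(0.89, array([0.384, 0.112, 0.006])), (0.74, array([ 0.784, -0.034,  0.002]))]
side spatula []
side tile [(0.93, array([ 0.6  , -0.057,  0.097])), (0.65, array([ 0.787, -0.032,  0.006]))]
```

View pics/c4.png

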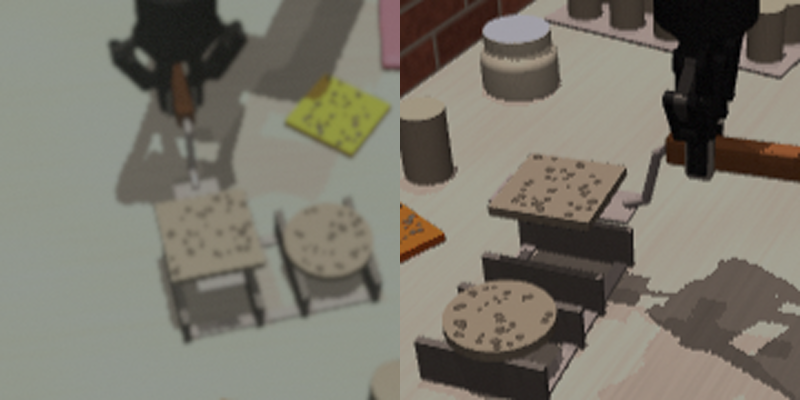

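Emit:
{"op": "jog_arm", "data": {"commands": [[0,0,0.5,0,0],[0,0,1,0,-0.01],[0,0,1.5,0,-0.01],[0,0,2,0,-0.02],[0,0,2.2,0,-0.02],[0,0,2.2,0,-0.02],[0,0,2.2,0,-0.02],[0,0,2.2,0,-0.02]]}}

```text
t: 12.52
tcp_pos: [0.4745, 0.069, 0.1339]
tool_rot: [1.0, -0.011, -0.001, 0.01]
force: [0.2, -0.3, -3.3]
finger_gap: 0.195
```

Emit:
{"op": "jog_arm", "data": {"commands": [[0,0,2.2,0,-0.02],[0,0,2.2,0,-0.02],[0,0,2.2,0,-0.02],[0,0,2,0,-0.01],[0,0,1.5,0,0],[0,0,1,0,0],[0,0,0.5,0,0],[0,0,0,0,0]]}}

```text
t: 13.18
tcp_pos: [0.4704, 0.198, 0.1313]
tool_rot: [0.999, -0.047, -0.005, 0.008]
force: [-0.3, 0.4, -3.2]
finger_gap: 0.195
```

```bash
python3 -c "
from h import *
st();spat();st()"
```

```text
t 13.18 tcp [0.4704 0.198  0.1313] yaw -0.094 toolz tilt fwd -0.009 left -0.017 gap 0.195 F [-0.3  0.4 -3.2] q [ 0.19  0.53  1.8  -0.02  0.82  1.86]
scene spatula []
scene tile [(0.93, array([0.387, 0.113, 0.006])), (0.56, array([ 0.786, -0.033, -0.001]))]
side spatula []
side tile [(0.95, array([0.594, 0.186, 0.088])), (0.74, array([0.392, 0.115, 0.007]))]
t 13.48 tcp [0.4708 0.1962 0.1315] yaw -0.096 toolz tilt fwd -0.009 left -0.018 gap 0.198 F [ 0.6 -0.4 -2.8] q [ 0.18  0.53  1.8  -0.02  0.82  1.86]
```

Emit:
{"op": "jog_arm", "data": {"commands": [[0,0,1,0,0.01],[0,0,1.5,-0.5,0.01],[0,0,1,-1,0],[0,0,0.5,-1.2,0],[0,0,0,-1.2,0],[0,0,0,-0.8,0],[0,0,0,-0.4,0],[0,0,0,0,0]]}}

```text
t: 14.15
tcp_pos: [0.4726, 0.2387, 0.0774]
tool_rot: [0.999, -0.04, -0.003, 0.008]
force: [0.5, 0.2, -3.2]
finger_gap: 0.19
```

Run:
```python
from h import *
s=st()
for c in('scene','side'):
    p=snapshot(c)
    for n in('tile','mat','spatula'):
        for w in (('pinpoint','find_in') if n=='tile' else ('pinpoint',)): print(c,n,w,[(r['score'],np.round(r['centre'],3)) for r in getattr(models,w)(p,n)[:3]])
    u,v=map(int,proj(p,[.56,.25,.03])); a=cv2.resize(p['image'][v-90:v+90,u-90:u+90,::-1],(400,400),interpolation=2)
    if c=='scene': b=a
cv2.imwrite('pics/c5.png',np.hstack([b,a]));st()
```

```text
t 14.15 tcp [0.4726 0.2387 0.0774] yaw -0.08 toolz tilt fwd -0.006 left -0.016 gap 0.19 F [ 0.5  0.2 -3.2] q [ 0.26  0.64  1.79 -0.02  0.72  1.93]
scene tile pinpoint [(0.88, array([ 0.785, -0.036,  0.002])), (0.87, array([0.384, 0.112, 0.004])), (0.85, array([0.597, 0.226, 0.033]))]
scene tile find_in [(0.87, array([0.388, 0.112, 0.012])), (0.81, array([0.601, 0.224, 0.039])), (0.81, array([ 0.793, -0.035,  0.007]))]
scene mat pinpoint [(0.75, array([0.594, 0.318, 0.004])), (0.56, array([ 0.236,  0.258, -0.001]))]
scene spatula pinpoint []
side tile pinpoint [(0.92, array([ 0.788, -0.035,  0.004])), (0.64, array([0.389, 0.11 , 0.005])), (0.59, array([0.598, 0.223, 0.038]))]
side tile find_in [(0.91, array([ 0.794, -0.015,  0.01 ])), (0.85, array([0.385, 0.123, 0.008])), (0.65, array([0.598, 0.236, 0.042]))]
side mat pinpoint [(0.87, array([0.232, 0.258, 0.   ])), (0.62, array([ 0.598,  0.319, -0.002]))]
side spatula pinpoint []
t 14.65 tcp [0.4736 0.2388 0.079 ] yaw -0.08 toolz tilt fwd -0.003 left -0.015 gap 0.193 F [-0.3  0.1 -2.4] q [ 0.26  0.64  1.79 -0.02  0.72  1.93]
```

View pics/c5.png

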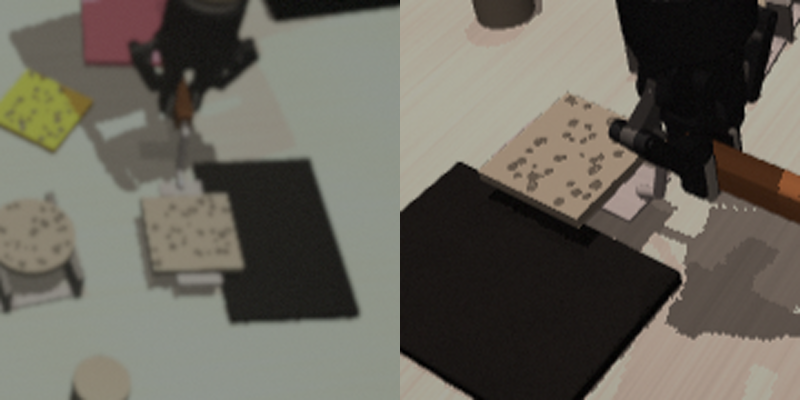

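Emit:
{"op": "jog_arm", "data": {"commands": [[0,0,-0.3,-0.6,0.007],[0,0,0,-0.6,0],[0,0,0,-0.6,0],[0,0,0,-0.4,0],[0,0,0,0,0],[0,0,0,0,0]]}}

```text
t: 15.15
tcp_pos: [0.4746, 0.2354, 0.055]
tool_rot: [0.999, -0.036, -0.001, 0.007]
force: [0.9, 0.4, -2.1]
finger_gap: 0.194
```

```bash
python3 -c "
from h import *
st();spat();st()"
```

```text
t 15.15 tcp [0.4746 0.2354 0.055 ] yaw -0.072 toolz tilt fwd -0.001 left -0.014 gap 0.194 F [ 0.9  0.4 -2.1] q [ 0.26  0.68  1.8  -0.02  0.67  1.92]
scene spatula [(0.61, array([ 0.595,  0.319, -0.001]))]
scene tile [(0.95, array([0.384, 0.109, 0.004])), (0.91, array([ 0.786, -0.033,  0.003]))]
side spatula []
side tile [(0.76, array([0.6  , 0.226, 0.018])), (0.75, array([0.391, 0.116, 0.006]))]
t 15.45 tcp [0.4745 0.2354 0.0556] yaw -0.072 toolz tilt fwd -0.001 left -0.014 gap 0.19 F [ 1.4 -0.4 -2.9] q [ 0.26  0.68  1.8  -0.02  0.67  1.92]
```

Emit:
{"op": "jog_arm", "data": {"commands": [[0,0,-0.4,0,0],[0,0,-0.5,0,0],[0,0,-0.5,0,0],[0,0,-0.5,0,0],[0,0,0,0,0]]}}

```text
t: 15.87
tcp_pos: [0.4753, 0.2149, 0.0565]
tool_rot: [0.999, -0.036, 0.001, 0.007]
force: [-0.1, 0.3, -2.6]
finger_gap: 0.196
```

Run:
```python
from h import *
st();spat()
for c in('scene','side'):
    p=snapshot(c)
    u,v=map(int,proj(p,[.57,.22,.03])); a=cv2.resize(p['image'][v-70:v+70,u-70:u+70,::-1],(400,400),interpolation=2)
    if c=='scene': b=a
cv2.imwrite('pics/c6.png',np.hstack([b,a]));st()
```

```text
t 15.87 tcp [0.4753 0.2149 0.0565] yaw -0.071 toolz tilt fwd 0.002 left -0.013 gap 0.196 F [-0.1  0.3 -2.6] q [ 0.22  0.67  1.82 -0.02  0.65  1.88]
scene spatula []
scene tile [(0.83, array([ 0.788, -0.034,  0.003])), (0.75, array([0.6  , 0.208, 0.015]))]
side spatula []
side tile [(0.86, array([ 0.788, -0.036,  0.006])), (0.83, array([0.391, 0.111, 0.008]))]
t 16.27 tcp [0.4753 0.2162 0.0564] yaw -0.07 toolz tilt fwd 0.002 left -0.013 gap 0.191 F [-0.2  0.2 -2.2] q [ 0.22  0.67  1.82 -0.02  0.65  1.88]
```

View pics/c6.png

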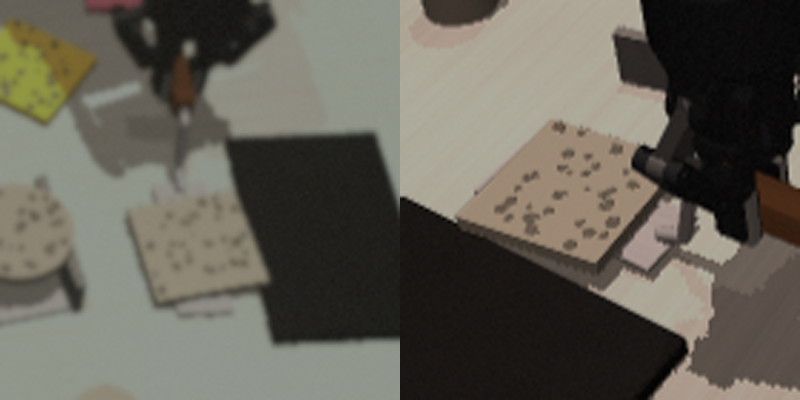

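Emit:
{"op": "jog_arm", "data": {"commands": [[0,0,-0.5,0,0],[0,0,-0.5,0,0],[0,0,0,-0.3,0],[0,0,0,-0.1,0],[0,0,0,0,0]]}}

```text
t: 16.68
tcp_pos: [0.4753, 0.2055, 0.052]
tool_rot: [0.999, -0.034, 0.001, 0.007]
force: [-0.2, 1.2, -2.5]
finger_gap: 0.194
```

```bash
cat >> h.py <<'E'
def tl():
    s=st()
    for c in ('scene','side'):
        p=snapshot(c)
        for n in('tile','spatula'):
          for w in('pinpoint','find_in'): print(c,n,w,[(r['score'],np.round(r['centre'],3)) for r in getattr(models,w)(p,n) if n=='spatula' or (.5<r['centre'][0]<.7)])
E
python3 -c "
from h import *
tl()"
```

```text
t 16.68 tcp [0.4753 0.2055 0.052 ] yaw -0.068 toolz tilt fwd 0.003 left -0.013 gap 0.194 F [-0.2  1.2 -2.5] q [ 0.2   0.68  1.83 -0.02  0.63  1.86]
scene tile pinpoint [(0.84, array([0.601, 0.197, 0.009]))]
scene tile find_in [(0.62, array([0.602, 0.198, 0.012]))]
scene spatula pinpoint []
scene spatula find_in [(0.92, array([0.527, 0.2  , 0.019]))]
side tile pinpoint [(0.77, array([0.6  , 0.198, 0.013]))]
side tile find_in [(0.59, array([0.597, 0.208, 0.02 ]))]
side spatula pinpoint []
side spatula find_in [(0.84, array([0.45 , 0.215, 0.07 ]))]
```

Emit:
{"op": "jog_arm", "data": {"commands": [[0,0,0.4,0,0],[0,0,0.5,0,0],[0,0,0.5,0,0],[0,0,0.4,0,0],[0,0,0.3,0,0],[0,0,0,0,0]]}}

```text
t: 17.68
tcp_pos: [0.475, 0.2285, 0.0523]
tool_rot: [0.999, -0.035, 0.001, 0.007]
force: [0.1, -1.9, -2.3]
finger_gap: 0.191
```

```bash
python3 -c "
from h import *
tl()"
```

```text
t 17.68 tcp [0.475  0.2285 0.0523] yaw -0.07 toolz tilt fwd 0.002 left -0.013 gap 0.191 F [ 0.1 -1.9 -2.3] q [ 0.24  0.68  1.81 -0.02  0.65  1.9 ]
scene tile pinpoint [(0.85, array([0.592, 0.211, 0.008]))]
scene tile find_in [(0.87, array([0.597, 0.208, 0.013]))]
scene spatula pinpoint []
scene spatula find_in [(0.73, array([0.528, 0.224, 0.019]))]
side tile pinpoint [(0.59, array([0.594, 0.209, 0.013]))]
side tile find_in [(0.73, array([0.595, 0.22 , 0.016]))]
side spatula pinpoint []
side spatula find_in [(0.83, array([0.442, 0.238, 0.072]))]
```

Emit:
{"op": "jog_arm", "data": {"commands": [[0,0,-0.2,0.6,0],[0,0,0,0.8,0],[0,0,0,0.8,0],[0,0,0,0,0],[0,0,0.4,0,0],[0,0,0.6,0,0],[0,0,0,0,0]]}}

```text
t: 18.77
tcp_pos: [0.4745, 0.2357, 0.0772]
tool_rot: [0.999, -0.037, 0.0, 0.007]
force: [0.3, 0.4, -3.3]
finger_gap: 0.19
```

```bash
python3 -c "
from h import *
tl()"
```

```text
t 18.77 tcp [0.4745 0.2357 0.0772] yaw -0.073 toolz tilt fwd 0.001 left -0.014 gap 0.19 F [ 0.3  0.4 -3.3] q [ 0.26  0.64  1.79 -0.02  0.71  1.92]
scene tile pinpoint [(0.76, array([0.592, 0.216, 0.034]))]
scene tile find_in [(0.79, array([0.597, 0.217, 0.042]))]
scene spatula pinpoint []
scene spatula find_in [(0.66, array([0.526, 0.232, 0.039]))]
side tile pinpoint [(0.63, array([0.593, 0.216, 0.038]))]
side tile find_in [(0.72, array([0.593, 0.228, 0.043]))]
side spatula pinpoint []
side spatula find_in [(0.74, array([0.443, 0.244, 0.095]))]
```

Emit:
{"op": "jog_arm", "data": {"commands": [[0,0,0,-0.7,0],[0,0,0,-0.7,0],[0,0,0,-0.7,0],[0,0,0,-0.4,0],[0,0,0,-0.2,0],[0,0,0,0,0]]}}

```text
t: 19.77
tcp_pos: [0.4754, 0.2347, 0.0483]
tool_rot: [0.999, -0.037, 0.001, 0.007]
force: [-2.7, -0.2, 4.1]
finger_gap: 0.191
```

```bash
python3 -c "
from h import *
tl()"
```

```text
t 19.77 tcp [0.4754 0.2347 0.0483] yaw -0.074 toolz tilt fwd 0.003 left -0.013 gap 0.191 F [-2.7 -0.2  4.1] q [ 0.26  0.69  1.8  -0.02  0.65  1.92]
scene tile pinpoint [(0.84, array([0.595, 0.216, 0.011]))]
scene tile find_in [(0.62, array([0.598, 0.215, 0.017]))]
scene spatula pinpoint [(0.78, array([ 0.599,  0.227, -0.003]))]
scene spatula find_in [(0.86, array([0.531, 0.229, 0.012]))]
side tile pinpoint [(0.74, array([0.596, 0.216, 0.015]))]
side tile find_in [(0.74, array([0.598, 0.228, 0.02 ]))]
side spatula pinpoint []
side spatula find_in [(0.86, array([0.444, 0.244, 0.067]))]
```

Emit:
{"op": "jog_arm", "data": {"commands": [[0,-1,0.07,0.1,0],[0,-1,0.07,0,0],[0,-1,0.07,0,0],[0,0,0,0,0]]}}

```text
t: 20.6
tcp_pos: [0.4435, 0.2367, 0.0486]
tool_rot: [0.999, -0.038, 0.002, 0.007]
force: [-1.8, 0.2, 1.5]
finger_gap: 0.196
```

```bash
python3 -c "
from h import *
tl()"
```

```text
t 20.6 tcp [0.4435 0.2367 0.0486] yaw -0.075 toolz tilt fwd 0.004 left -0.013 gap 0.196 F [-1.8  0.2  1.5] q [ 0.28  0.67  1.87 -0.02  0.59  1.94]
scene tile pinpoint [(0.8, array([0.595, 0.214, 0.013]))]
scene tile find_in [(0.64, array([0.6  , 0.215, 0.016]))]
scene spatula pinpoint [(0.9, array([0.567, 0.228, 0.002]))]
scene spatula find_in [(0.71, array([0.504, 0.234, 0.009]))]
side tile pinpoint [(0.83, array([0.594, 0.214, 0.018]))]
side tile find_in [(0.67, array([0.587, 0.221, 0.018])), (0.35, array([0.583, 0.33 , 0.01 ]))]
side spatula pinpoint [(0.59, array([ 0.573,  0.229, -0.   ]))]
side spatula find_in [(0.97, array([0.431, 0.246, 0.058]))]
```

Emit:
{"op": "jog_arm", "data": {"commands": [[0,-1.5,0.11,0.1,0],[0,-1.7,0.12,0.1,0],[0,-1.7,0.12,0.1,0],[0,-1.7,0.12,0,0],[0,-1.6,0.12,0,0],[0,0,0,0,0]]}}

```text
t: 21.6
tcp_pos: [0.3649, 0.2421, 0.051]
tool_rot: [0.999, -0.04, 0.004, 0.006]
force: [-1.2, -0.8, -1.0]
finger_gap: 0.193
```

Emit:
{"op": "jog_arm", "data": {"commands": [[0,-0.4,0,1,0],[0,0,-1.5,1,0],[0,0,-2,0,0.01],[0,0,-2,0,0],[0,0,-2,0,0],[0,0,-1,0,0],[0,0,0,0,0],[0,0,0,0,0]]}}

```text
t: 22.27
tcp_pos: [0.3667, 0.1547, 0.0747]
tool_rot: [0.999, -0.033, 0.006, 0.006]
force: [-1.0, 0.9, -3.9]
finger_gap: 0.194
```

```bash
python3 -c "
from h import *
tl()"
```

```text
t 22.27 tcp [0.3667 0.1547 0.0747] yaw -0.066 toolz tilt fwd 0.012 left -0.011 gap 0.194 F [-1.   0.9 -3.9] q [ 0.13  0.56  2.13 -0.03  0.45  1.79]
scene tile pinpoint [(0.7, array([0.541, 0.157, 0.031]))]
scene tile find_in []
scene spatula pinpoint [(0.79, array([0.49 , 0.146, 0.023]))]
scene spatula find_in [(0.55, array([0.437, 0.152, 0.027]))]
side tile pinpoint [(0.92, array([0.537, 0.162, 0.036]))]
side tile find_in []
side spatula pinpoint [(0.71, array([0.488, 0.147, 0.024]))]
side spatula find_in [(0.88, array([0.37 , 0.164, 0.08 ]))]
```

Emit:
{"op": "jog_arm", "data": {"commands": [[0,0.3,0.4,0.3,0],[0,0.5,0.8,0.3,0],[0,0.7,1,0,0],[0,0.7,1.1,0,-0.007],[0,0.7,1.1,0,0],[0,0.7,1.1,0,0],[0,0.7,1.1,0,0],[0,0.6,0.8,0,0]]}}

```text
t: 23.43
tcp_pos: [0.4143, 0.2337, 0.0816]
tool_rot: [0.999, -0.037, 0.003, 0.006]
force: [-0.0, -0.6, -3.7]
finger_gap: 0.192
```

Emit:
{"op": "jog_arm", "data": {"commands": [[0,0.4,0.5,0,0],[0,0.2,0.2,0,0],[0,0,0,0,0]]}}

```text
t: 23.68
tcp_pos: [0.4227, 0.2434, 0.0819]
tool_rot: [0.999, -0.036, 0.005, 0.005]
force: [0.4, -0.5, -3.0]
finger_gap: 0.194
```

Run:
```python
from h import *
tl()
for c in('scene','side'):
    p=snapshot(c)
    u,v=map(int,proj(p,[.56,.22,.03])); a=cv2.resize(p['image'][v-70:v+70,u-70:u+70,::-1],(400,400),interpolation=2)
    if c=='scene': b=a
cv2.imwrite('pics/c7.png',np.hstack([b,a]))
```

```text
t 23.68 tcp [0.4227 0.2434 0.0819] yaw -0.072 toolz tilt fwd 0.01 left -0.01 gap 0.194 F [ 0.4 -0.5 -3. ] q [ 0.3   0.6   1.9  -0.02  0.64  1.96]
scene tile pinpoint [(0.85, array([0.595, 0.25 , 0.038]))]
scene tile find_in [(0.96, array([0.598, 0.248, 0.044]))]
scene spatula pinpoint [(0.7, array([0.543, 0.237, 0.033]))]
scene spatula find_in [(0.62, array([0.494, 0.238, 0.036]))]
side tile pinpoint [(0.6, array([0.596, 0.246, 0.045]))]
side tile find_in [(0.71, array([0.589, 0.251, 0.047]))]
side spatula pinpoint [(0.85, array([0.545, 0.236, 0.029]))]
side spatula find_in [(0.64, array([0.41 , 0.249, 0.089]))]
```

View pics/c7.png

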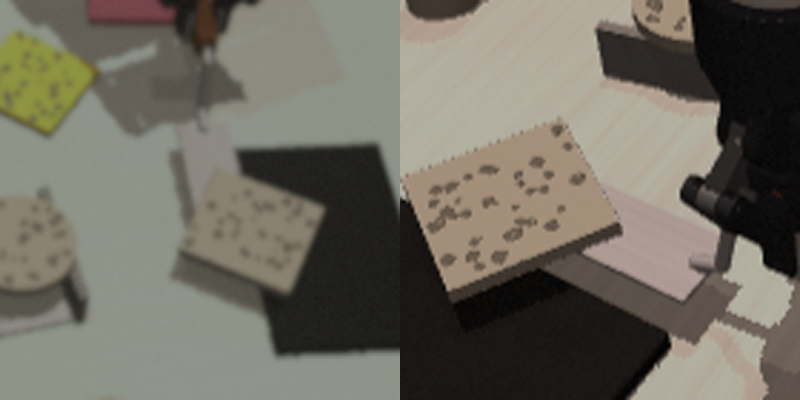

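Run:
```python
from h import *
p=snapshot('scene'); u,v=map(int,proj(p,[.56,.22,.03]))
f=lambda q,z:back(p,(u-70+q[0]*.35,v-70+q[1]*.35),z)[:2]
c=[f(q,.043) for q in((215,170),(327,207),(290,295),(180,255))]
print(np.round(c,4),np.mean(c,0))
for i,j in((0,3),(1,2)): d=c[j]-c[i];print('yaw',np.arctan2(d[1],d[0]),np.hypot(*d))
for i,j in((0,1),(3,2)): d=c[j]-c[i];print('yaw',np.arctan2(-d[0],d[1]),np.hypot(*d))
m=[f(q,.012) for q in((248,152),(276,353))];print('mat edge',m, np.arctan2(*(m[1]-m[0])[::-1]))
tl()
```

```text
[[0.5387 0.234 ]
 [0.5866 0.3128]
 [0.6635 0.2593]
 [0.6169 0.1853]] [0.60140266 0.24784347]
yaw -0.556569445774712 0.09212235747665665
yaw -0.6071805051578751 0.09373532109321855
yaw -0.5460591576989304 0.09223334939349022
yaw -0.5625538296479953 0.0874878028312972
mat edge [array([0.50048375, 0.27818659]), array([0.69459414, 0.24564068])] -0.1661217966439815
t 24.33 tcp [0.4221 0.2429 0.0819] yaw -0.072 toolz tilt fwd 0.009 left -0.01 gap 0.195 F [-0.4 -0.2 -4. ] q [ 0.3   0.6   1.9  -0.02  0.64  1.96]
scene tile pinpoint [(0.91, array([0.594, 0.249, 0.04 ]))]
scene tile find_in [(0.88, array([0.597, 0.246, 0.046])), (0.42, array([0.622, 0.331, 0.014]))]
scene spatula pinpoint [(0.81, array([0.547, 0.238, 0.031]))]
scene spatula find_in [(0.62, array([0.488, 0.235, 0.036]))]
side tile pinpoint [(0.96, array([0.596, 0.247, 0.04 ]))]
side tile find_in [(0.97, array([0.59 , 0.255, 0.048]))]
side spatula pinpoint []
side spatula find_in [(0.6, array([0.415, 0.249, 0.088]))]
```

Run:
```python
from h import *
for c in('scene','side'):
    p=snapshot(c); im=cv2.imread(f'pics/{c}0.png'); mc=proj(p,[.594,.318,.012])
    for thr in(40,60):
        m=(im.max(2)<thr).astype(np.uint8); n,l=cv2.connectedComponents(m); k=l[int(mc[1]),int(mc[0])]
        cs,_=cv2.findContours((l==k).astype(np.uint8),0,1); q=max(cs,key=cv2.contourArea)
        ap=cv2.approxPolyDP(q,5,True)[:,0]; print(c,thr,[(tuple(a),np.round(back(p,a,.012)[:2],3)) for a in ap])
        W=np.array([back(p,a[0],.012)[:2] for a in q])
        L=W[(W[:,0]>.52)&(W[:,0]<.67)&(W[:,1]<.28)]; print(np.polyfit(L[:,0]-.595,L[:,1],1))
```

```text
scene 40 [((np.int32(426), np.int32(231)), array([0.504, 0.265])), ((np.int32(442), np.int32(298)), array([0.691, 0.25 ])), ((np.int32(496), np.int32(296)), array([0.701, 0.369])), ((np.int32(474), np.int32(228)), array([0.51 , 0.383]))]
[-0.08612796  0.25666004]
scene 60 [((np.int32(475), np.int32(227)), array([0.508, 0.387])), ((np.int32(425), np.int32(230)), array([0.501, 0.264])), ((np.int32(441), np.int32(299)), array([0.693, 0.247])), ((np.int32(497), np.int32(296)), array([0.702, 0.371]))]
[-0.07953772  0.25446172]
side 40 [((np.int32(150), np.int32(321)), array([0.688, 0.252])), ((np.int32(84), np.int32(378)), array([0.698, 0.377])), ((np.int32(189), np.int32(446)), array([0.496, 0.396])), ((np.int32(250), np.int32(374)), array([0.487, 0.271]))]
[-0.07998735  0.25865062]
side 60 [((np.int32(150), np.int32(321)), array([0.688, 0.252])), ((np.int32(84), np.int32(379)), array([0.696, 0.379])), ((np.int32(189), np.int32(446)), array([0.496, 0.396])), ((np.int32(250), np.int32(374)), array([0.487, 0.271]))]
[-0.07518141  0.25811311]
```

Emit:
{"op": "jog_arm", "data": {"commands": [[0,0.1,-0.3,0,0.02],[0,0.2,-0.6,0,0.03],[0,0.2,-0.75,0,0.045],[0,0.2,-0.75,0,0.045],[0,0.2,-0.75,0,0.045],[0,0.2,-0.75,0,0.045],[0,0.2,-0.75,0,0.045],[0,0.2,-0.75,0,0.045]]}}

```text
t: 25.6
tcp_pos: [0.4372, 0.1881, 0.082]
tool_rot: [0.991, 0.133, 0.005, 0.005]
force: [0.7, 0.0, -2.8]
finger_gap: 0.194
```

Emit:
{"op": "jog_arm", "data": {"commands": [[0,0.2,-0.75,0,0.045],[0,0.2,-0.75,0,0.045],[0,0.2,-0.6,0,0.04],[0,0.1,-0.5,0,0.03],[0,0,-0.2,0,0],[0,0,0,0,0]]}}

```text
t: 26.1
tcp_pos: [0.4455, 0.157, 0.0822]
tool_rot: [0.976, 0.216, 0.006, 0.005]
force: [0.5, 0.2, -4.0]
finger_gap: 0.191
```

```bash
cat >> h.py <<'E'
def tyaw(z,near):
    # tile-top outline in scene view: concrete-coloured blob -> minAreaRect in world
    for c in('scene','side'):
        p=snapshot(c);hsv=cv2.cvtColor(p['image'],cv2.COLOR_RGB2LAB).astype(int)
        m=((hsv[:,:,2]>136)&(hsv[:,:,0]>90)).astype(np.uint8);m=cv2.morphologyEx(cv2.morphologyEx(m,2,np.ones((2,2))),cv2.MORPH_CLOSE,np.ones((5,5)))
        n,l,s,ce=cv2.connectedComponentsWithStats(m);u=proj(p,near)
        i=min(range(1,n),key=lambda i:np.hypot(*(ce[i]-u)) if 150<s[i,4]<9000 else 1e9)
        q,_=cv2.findContours((l==i).astype(np.uint8),0,1);q=max(q,key=cv2.contourArea)
        r=cv2.minAreaRect(np.array([back(p,a[0],z)[:2] for a in q],np.float32)*1000);a=np.deg2rad(r[2]);a=(a+np.pi/4)%(np.pi/2)-np.pi/4
        print(c,'rect mm',np.round(r[0]),np.round(r[1]),'yaw',round(a,3),'area',s[i,4])
E
python3 -c "
from h import *
tl();tyaw(.043,[.595,.241,.043])"
```

```text
t 26.1 tcp [0.4455 0.157  0.0822] yaw 0.436 toolz tilt fwd 0.01 left -0.013 gap 0.191 F [ 0.5  0.2 -4. ] q [ 0.11  0.58  1.95 -0.02  0.6   1.26]
scene tile pinpoint [(0.6, array([0.594, 0.248, 0.042]))]
scene tile find_in [(0.91, array([0.6  , 0.244, 0.045]))]
scene spatula pinpoint [(0.7, array([0.558, 0.212, 0.032]))]
scene spatula find_in [(0.77, array([0.512, 0.182, 0.037]))]
side tile pinpoint [(0.72, array([0.59 , 0.248, 0.043]))]
side tile find_in [(0.9, array([0.588, 0.254, 0.048]))]
side spatula pinpoint [(0.6, array([0.558, 0.216, 0.03 ]))]
side spatula find_in [(0.59, array([0.469, 0.176, 0.088]))]
scene rect mm [599. 248.] [89. 90.] yaw -0.098 area 1245
side rect mm [589. 210.] [180. 116.] yaw -0.298 area 3200
```

Emit:
{"op": "jog_arm", "data": {"commands": [[0,0,-0.4,0,0.01],[0,0,-0.4,-0.3,0],[0,0,0,-0.6,0],[0,0,0,-0.6,0],[0,0,0,-0.6,0],[0,0,0,-0.4,0],[0,0,0,0,0]]}}

```text
t: 27.28
tcp_pos: [0.4462, 0.1484, 0.0546]
tool_rot: [0.975, 0.222, 0.007, 0.005]
force: [-0.2, 0.6, -1.1]
finger_gap: 0.194
```

```bash
python3 -c "
from h import *
tl();tyaw(.02,[.595,.241,.02])"
```

```text
t 27.28 tcp [0.4462 0.1484 0.0546] yaw 0.448 toolz tilt fwd 0.012 left -0.013 gap 0.194 F [-0.2  0.6 -1.1] q [ 0.09  0.64  1.97 -0.02  0.52  1.23]
scene tile pinpoint [(0.85, array([0.596, 0.239, 0.015]))]
scene tile find_in [(0.71, array([0.599, 0.236, 0.021]))]
scene spatula pinpoint [(0.91, array([0.558, 0.202, 0.007]))]
scene spatula find_in [(0.58, array([0.511, 0.175, 0.01 ]))]
side tile pinpoint [(0.8, array([0.594, 0.24 , 0.018]))]
side tile find_in [(0.82, array([0.591, 0.242, 0.024]))]
side spatula pinpoint [(0.83, array([0.56 , 0.202, 0.003]))]
side spatula find_in [(0.56, array([0.471, 0.166, 0.063]))]
scene rect mm [600. 240.] [90. 89.] yaw -0.069 area 1244
side rect mm [599. 232.] [105. 100.] yaw -0.103 area 2712
```

Emit:
{"op": "jog_arm", "data": {"commands": [[0,0,-0.5,0,0],[0,0,-0.5,0,0],[0,0,-0.5,0,0],[0,0,0,0,0]]}}

```text
t: 28.22
tcp_pos: [0.4469, 0.1323, 0.056]
tool_rot: [0.975, 0.223, 0.008, 0.005]
force: [0.8, 0.9, -2.2]
finger_gap: 0.193
```

```bash
python3 -c "
from h import *
tl();tyaw(.02,[.595,.241,.02])"
```

```text
t 28.22 tcp [0.4469 0.1323 0.056 ] yaw 0.45 toolz tilt fwd 0.014 left -0.014 gap 0.193 F [ 0.8  0.9 -2.2] q [ 0.05  0.63  1.98 -0.02  0.51  1.19]
scene tile pinpoint [(0.67, array([0.595, 0.238, 0.016]))]
scene tile find_in [(0.71, array([0.597, 0.242, 0.025])), (0.31, array([0.522, 0.167, 0.011]))]
scene spatula pinpoint [(0.92, array([0.558, 0.187, 0.005]))]
scene spatula find_in [(0.81, array([0.523, 0.169, 0.009]))]
side tile pinpoint [(0.68, array([0.591, 0.239, 0.017])), (0.25, array([0.596, 0.064, 0.04 ]))]
side tile find_in [(0.81, array([0.59 , 0.246, 0.023]))]
side spatula pinpoint [(0.63, array([0.56 , 0.193, 0.003]))]
side spatula find_in []
scene rect mm [600. 241.] [89. 90.] yaw -0.064 area 1219
side rect mm [597. 221.] [129.  99.] yaw -0.103 area 2752
```

Emit:
{"op": "jog_arm", "data": {"commands": [[0,0.1,0.4,0,-0.03],[0,0.2,0.65,0,-0.045],[0,0.2,0.65,0,-0.045],[0,0.2,0.65,0,-0.045],[0,0.2,0.65,0,-0.045],[0,0.2,0.65,0,-0.045],[0,0.2,0.65,0,-0.045],[0,0,0,0,0]]}}

```text
t: 29.48
tcp_pos: [0.4583, 0.1784, 0.0557]
tool_rot: [0.998, 0.068, 0.006, 0.006]
force: [0.7, 0.5, -1.3]
finger_gap: 0.195
```

```bash
python3 -c "
from h import *
tl();tyaw(.02,[.595,.241,.02])"
```

```text
t 29.48 tcp [0.4583 0.1784 0.0557] yaw 0.137 toolz tilt fwd 0.01 left -0.013 gap 0.195 F [ 0.7  0.5 -1.3] q [ 0.15  0.65  1.91 -0.02  0.57  1.61]
scene tile pinpoint [(0.89, array([0.597, 0.241, 0.017]))]
scene tile find_in [(0.62, array([0.6  , 0.241, 0.021]))]
scene spatula pinpoint [(0.57, array([0.58 , 0.196, 0.009]))]
scene spatula find_in [(0.77, array([0.539, 0.185, 0.009]))]
side tile pinpoint [(0.61, array([0.593, 0.24 , 0.017]))]
side tile find_in [(0.87, array([0.587, 0.243, 0.025]))]
side spatula pinpoint [(0.87, array([0.584, 0.192, 0.005]))]
side spatula find_in [(0.91, array([0.477, 0.182, 0.059]))]
scene rect mm [600. 241.] [90. 89.] yaw -0.063 area 1240
side rect mm [629. 407.] [47. 50.] yaw 0.41 area 342
```

Emit:
{"op": "jog_arm", "data": {"commands": [[0,0.25,0.6,0,-0.045],[0,0.3,0.65,0,-0.045],[0,0.3,0.65,0,-0.045],[0,0.3,0.65,0,-0.045],[0,0.3,0.4,0,-0.03],[0,0,0,0,0]]}}

```text
t: 30.58
tcp_pos: [0.4713, 0.2068, 0.0553]
tool_rot: [0.999, -0.043, 0.003, 0.007]
force: [0.9, -0.6, -1.6]
finger_gap: 0.191
```

```bash
python3 -c "
from h import *
tl();tyaw(.02,[.595,.241,.02])"
```

```text
t 30.58 tcp [0.4713 0.2068 0.0553] yaw -0.086 toolz tilt fwd 0.006 left -0.014 gap 0.191 F [ 0.9 -0.6 -1.6] q [ 0.2   0.67  1.84 -0.03  0.63  1.88]
scene tile pinpoint [(0.67, array([0.596, 0.238, 0.015]))]
scene tile find_in [(0.64, array([0.6  , 0.239, 0.02 ]))]
scene spatula pinpoint [(0.95, array([0.593, 0.196, 0.006]))]
scene spatula find_in [(0.64, array([0.567, 0.193, 0.01 ]))]
side tile pinpoint [(0.93, array([0.594, 0.238, 0.017]))]
side tile find_in [(0.81, array([0.589, 0.246, 0.022]))]
side spatula pinpoint [(0.73, array([0.592, 0.198, 0.003]))]
side spatula find_in [(0.78, array([0.458, 0.213, 0.065])), (0.6, array([0.58 , 0.335, 0.012]))]
scene rect mm [600. 240.] [91. 90.] yaw -0.061 area 1249
side rect mm [604. 240.] [ 87. 112.] yaw -0.08 area 2670
```

Emit:
{"op": "jog_arm", "data": {"commands": [[0,0,0,0.5,0],[0,0,0,0.6,0],[0,0,0,0.7,0],[0,0,0,0.7,0],[0,0,0,0.7,0],[0,0,0,0.7,0],[0,0,0,0.3,0],[0,0,0,0,0]]}}

```text
t: 31.85
tcp_pos: [0.4697, 0.2059, 0.1025]
tool_rot: [0.999, -0.043, 0.002, 0.007]
force: [-0.3, -0.3, -2.4]
finger_gap: 0.192
```

Run:
```python
from h import *
tl()
for c in('scene','side'):
    p=snapshot(c)
    u,v=map(int,proj(p,[.57,.24,.04])); a=cv2.resize(p['image'][v-70:v+70,u-70:u+70,::-1],(400,400),interpolation=2)
    if c=='scene': b=a
cv2.imwrite('pics/c8.png',np.hstack([b,a]))
```

```text
t 31.85 tcp [0.4697 0.2059 0.1025] yaw -0.086 toolz tilt fwd 0.004 left -0.014 gap 0.192 F [-0.3 -0.3 -2.4] q [ 0.2   0.58  1.82 -0.02  0.74  1.88]
scene tile pinpoint [(0.75, array([0.595, 0.248, 0.041]))]
scene tile find_in [(0.61, array([0.599, 0.245, 0.047]))]
scene spatula pinpoint [(0.92, array([0.59 , 0.195, 0.05 ]))]
scene spatula find_in [(0.72, array([0.577, 0.199, 0.054]))]
side tile pinpoint [(0.72, array([0.593, 0.251, 0.046]))]
side tile find_in [(0.58, array([0.588, 0.252, 0.048]))]
side spatula pinpoint [(0.62, array([0.595, 0.197, 0.048]))]
side spatula find_in [(0.79, array([0.522, 0.208, 0.061]))]
```

View pics/c8.png

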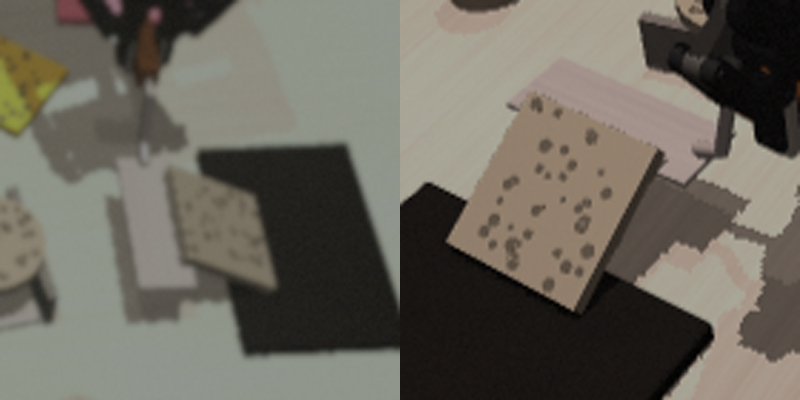

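Emit:
{"op": "jog_arm", "data": {"commands": [[0,0,0.5,0.6,0],[0,0,0.6,0.6,0],[0,0,0.6,0.5,0],[0,0,0.6,0.4,0],[0,0,0.5,0.3,0],[0,0,0.4,0.2,0],[0,0,0,0,0]]}}

```text
t: 33.03
tcp_pos: [0.4707, 0.2422, 0.1311]
tool_rot: [0.999, -0.043, 0.003, 0.007]
force: [-0.2, -1.2, -1.1]
finger_gap: 0.19
```

```bash
python3 -c "
from h import *
tl()"
```

```text
t 33.03 tcp [0.4707 0.2422 0.1311] yaw -0.086 toolz tilt fwd 0.006 left -0.013 gap 0.19 F [-0.2 -1.2 -1.1] q [ 0.27  0.55  1.76 -0.02  0.83  1.94]
scene tile pinpoint [(0.58, array([0.597, 0.274, 0.053]))]
scene tile find_in [(0.86, array([0.616, 0.258, 0.091]))]
scene spatula pinpoint [(0.84, array([0.592, 0.232, 0.08 ]))]
scene spatula find_in [(0.75, array([0.577, 0.238, 0.085]))]
side tile pinpoint [(0.88, array([0.593, 0.267, 0.056]))]
side tile find_in [(0.66, array([0.589, 0.273, 0.062]))]
side spatula pinpoint []
side spatula find_in [(0.67, array([0.529, 0.242, 0.083]))]
```

Emit:
{"op": "jog_arm", "data": {"commands": [[0,0,0.5,0.15,0],[0,0,0.5,0.1,0],[0,0,0.5,0.1,0],[0,0,0.4,0,0],[0,0,0.4,0,0],[0,0,0.4,0,0],[0,0,0.4,0,0],[0,0,0.4,0,0]]}}

```text
t: 34.2
tcp_pos: [0.4702, 0.2791, 0.1339]
tool_rot: [0.999, -0.044, 0.002, 0.007]
force: [0.4, -0.6, -1.7]
finger_gap: 0.19
```

```bash
python3 -c "
from h import *
tl()"
```

```text
t 34.2 tcp [0.4702 0.2791 0.1339] yaw -0.088 toolz tilt fwd 0.004 left -0.013 gap 0.19 F [ 0.4 -0.6 -1.7] q [ 0.34  0.56  1.72 -0.02  0.87  2.01]
scene tile pinpoint [(0.65, array([0.597, 0.295, 0.056]))]
scene tile find_in []
scene spatula pinpoint []
scene spatula find_in [(0.62, array([0.577, 0.271, 0.088]))]
side tile pinpoint [(0.66, array([0.603, 0.339, 0.03 ]))]
side tile find_in [(0.8, array([0.596, 0.343, 0.038]))]
side spatula pinpoint [(0.74, array([0.597, 0.268, 0.08 ]))]
side spatula find_in [(0.69, array([0.546, 0.28 , 0.084]))]
```

Emit:
{"op": "jog_arm", "data": {"commands": [[0,0,-1,0,0],[0,0,-2,0,0],[0,0,-2,0,0],[0,0,-2,-0.5,0],[0,0,-0.8,-1,0],[0,0,0,-2,0],[0,0,0,-1,0],[0,0,0,0,0]]}}

```text
t: 35.37
tcp_pos: [0.4715, 0.1921, 0.0894]
tool_rot: [0.999, -0.044, 0.004, 0.007]
force: [-0.1, -0.1, -1.8]
finger_gap: 0.192
```

```bash
python3 -c "
from h import *
tl();tyaw(.022,[.595,.33,.022])"
```

```text
t 35.37 tcp [0.4715 0.1921 0.0894] yaw -0.089 toolz tilt fwd 0.009 left -0.014 gap 0.192 F [-0.1 -0.1 -1.8] q [ 0.18  0.6   1.84 -0.02  0.69  1.85]
scene tile pinpoint [(0.67, array([0.602, 0.346, 0.017]))]
scene tile find_in [(0.83, array([0.61 , 0.342, 0.022]))]
scene spatula pinpoint [(0.64, array([0.594, 0.182, 0.041]))]
scene spatula find_in [(0.59, array([0.58 , 0.184, 0.046]))]
side tile pinpoint [(0.67, array([0.602, 0.347, 0.017]))]
side tile find_in [(0.84, array([0.598, 0.352, 0.022]))]
side spatula pinpoint [(0.9, array([0.596, 0.181, 0.041]))]
side spatula find_in [(0.72, array([0.548, 0.196, 0.04 ]))]
scene rect mm [609. 346.] [87. 90.] yaw -0.1 area 1220
side rect mm [599. 354.] [101. 108.] yaw -0.101 area 3819
```

Emit:
{"op": "jog_arm", "data": {"commands": [[0,0,0,-1,0],[0,0,0,-1,0],[0,0,0,-1,0],[0,0,0,-0.5,0],[0,0,0,-0.3,0],[0,0,0,0,0],[0,0,0,0,0]]}}

```text
t: 36.55
tcp_pos: [0.472, 0.1939, 0.0482]
tool_rot: [0.999, -0.043, 0.005, 0.007]
force: [-1.4, 0.4, 3.2]
finger_gap: 0.193
```

Touching the bench. Release gently, then rise straight.

Emit:
{"op": "jog_arm", "data": {"commands": [[40,0,0,0,0],[40,0,0,0,0],[60,0,0,0,0],[60,0,0,0,0],[60,0,0,0,0],[60,0,0,0,0]]}}

```text
t: 37.05
tcp_pos: [0.4747, 0.1944, 0.0503]
tool_rot: [0.999, -0.043, 0.009, 0.006]
force: [-0.4, -0.4, -0.9]
finger_gap: 0.602
```

Run:
```python
from h import *
tl();s=st();p=snapshot('wrist');save(p,'w9')
im=p['image'];h=cv2.cvtColor(im,cv2.COLOR_RGB2HSV);m=cv2.inRange(h,(3,100,40),(18,255,255));m[:,:200]=0;m[:,440:]=0
q=np.argwhere(m);print(len(q),q.min(0),q.max(0),q.mean(0))
```

```text
t 37.05 tcp [0.4747 0.1944 0.0503] yaw -0.086 toolz tilt fwd 0.018 left -0.011 gap 0.602 F [-0.4 -0.4 -0.9] q [ 0.18  0.67  1.86 -0.03  0.59  1.86]
scene tile pinpoint [(0.84, array([0.604, 0.347, 0.016]))]
scene tile find_in [(0.8, array([0.608, 0.341, 0.026]))]
scene spatula pinpoint [(0.96, array([ 0.595,  0.184, -0.002]))]
scene spatula find_in [(0.83, array([0.575, 0.186, 0.002]))]
side tile pinpoint [(0.64, array([0.603, 0.347, 0.022]))]
side tile find_in [(0.62, array([0.598, 0.352, 0.024]))]
side spatula pinpoint [(0.93, array([ 0.597,  0.185, -0.003]))]
side spatula find_in [(0.95, array([ 0.543,  0.197, -0.001]))]
t 37.55 tcp [0.4743 0.1943 0.0499] yaw -0.086 toolz tilt fwd 0.017 left -0.011 gap 0.599 F [0.2 0.5 0.7] q [ 0.18  0.68  1.86 -0.03  0.59  1.86]
6408 [258 301] [399 395] [326.80820849 324.99188514]
```

Emit:
{"op": "jog_arm", "data": {"commands": [[75,0,0,0,0],[75,0,0,0.7,0],[75,0,0,1,0],[75,0,0,1.5,0],[75,0,0,2,0],[75,0,0,3,0],[75,0,0,3,0],[75,0,0,0,0]]}}

```text
t: 38.27
tcp_pos: [0.4724, 0.1939, 0.1689]
tool_rot: [0.999, -0.043, 0.006, 0.006]
force: [0.9, 0.4, 0.3]
finger_gap: 0.751
```

Run:
```python
from h import *
tl()
p=snapshot('scene');print('mat',[np.round(r['centre'],3) for r in models.pinpoint(p,'mat')],'disc',[np.round(r['centre'],3) for r in models.pinpoint(p,'disc')])
# speckles visible on upper face? std of tile-top patch: original tile (scene0) vs now
def sd(im,P): 
    u,v=proj(p,P); w=im[int(v)-9:int(v)+9,int(u)-9:int(u)+9].mean(2); return round(float(w.std()),1),round(float(w.mean()),1)
print('start tile',sd(cv2.imread('pics/scene0.png'),[.604,-.059,.05]),'now',sd(p['image'],[.602,.346,.022]))
a=p['image'][:,:,::-1]; u,v=map(int,proj(p,[.57,.26,.02]));b=cv2.resize(a[v-70:v+70,u-70:u+70],(400,400));p=snapshot('side');u,v=map(int,proj(p,[.57,.26,.02]));c=cv2.resize(p['image'][max(v-100,0):v+100,max(u-100,0):u+100,::-1],(400,400));cv2.imwrite('pics/end.png',np.hstack([b,c]))
```

```text
t 38.27 tcp [0.4724 0.1939 0.1689] yaw -0.086 toolz tilt fwd 0.013 left -0.012 gap 0.751 F [0.9 0.4 0.3] q [ 0.18  0.46  1.79 -0.02  0.88  1.85]
scene tile pinpoint [(0.94, array([0.606, 0.348, 0.015]))]
scene tile find_in [(0.71, array([0.608, 0.344, 0.022]))]
scene spatula pinpoint [(0.61, array([0.594, 0.181, 0.   ]))]
scene spatula find_in [(0.58, array([0.562, 0.188, 0.002]))]
side tile pinpoint [(0.78, array([0.602, 0.347, 0.02 ]))]
side tile find_in [(0.62, array([0.599, 0.351, 0.025]))]
side spatula pinpoint [(0.83, array([ 0.596,  0.185, -0.002]))]
side spatula find_in [(0.74, array([0.531, 0.198, 0.001]))]
mat [array([ 0.596,  0.321, -0.001]), array([ 0.233,  0.261, -0.001])] disc [array([0.593, 0.06 , 0.046])]
start tile (6.4, 122.1) now (0.6, 126.3)
```

Every number agrees: the tile's speckles are gone (the plain face is up), it lies flat on the mat, the spatula is flat on the bench, and the disc has not moved. I'm handing the job in.

```bash
python3 -c "
from h import *
print(workorder.sign_off())"
```

```text
the job is handed in; nothing more can be done
None
```

The tile is upside down on the black mat, and I handed the job in at about 39 s of the 64 s. The sign-off reports no verdict.

**How it went**
- **Pick-up:** I gripped the spatula by its handle, slid the blade under the tile and lifted the tile well clear of the rack, to about 0.097 m. I carried it over the disc to the mat.
- **Turn-over:** The jog interface only turns about the vertical axis, so the flip could not be a roll of the wrist as the task words it. I rested the tile's edge on the mat, drew the blade to under its outer half and swung it up about that edge. It passed vertical and fell over onto the mat by itself. I did not measure its speed; I estimate at most about 0.8 m/s against the 1.3 m/s limit.
- **Set-down:** I put the spatula on the bare bench between the rack and the mat, and raised the gripper clear.

**Last checks**

| Item | Reading |
|---|---|
| Tile position | about (0.604, 0.347), 8 mm along and 27 mm across from the mat's centre |
| Tile height | 0.015–0.020 m |
| Tile's upper face | no speckles (contrast 0.6, against 6.4 at the start) |
| Spatula | origin within 2 mm of the bench, more than 50 mm clear of the tile |
| Disc | within 2 mm of its first reading |

**What went wrong on the way**
- My first descent pressed on the handle and tipped the spatula up. It fell back onto its blade, and the second grip worked.
- In two earlier tries at the mat, the tile moved along with the blade. After the second it was turned about 30° on the blade, which I corrected.
- The picture limit stopped me viewing the final image, so the end state is checked by measurements only.

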